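# Find the blind hole of a spacer on the feeler pins and hold it hole-up

### The job

It is not known which end of the aluminium spacer on the jig's pinned V rail has the blind hole, so feel for it: slide the spacer along the rail against the end pins until one pin goes fully into the hole. Then lift that spacer out, turn it so that the hole faces straight up, and hold it still in the gripper, at least 20 cm above the bench, ready for its screw: finish while holding it. Leave the spare spacer on the other rail and do not knock the other things on the bench about.

Things in the scene. Friction and masses are not known exactly. Their poses are not given: they have to be found in the camera images.
- jig: fixed aluminium jig, base plate 136 x 170 x 10 mm, with two parallel V rails along its x axis, 120 mm apart; z up, origin under its centre. The rail at y = +60 mm (nearer the robot) has pins, the one at y = -60 mm has none. Each rail is a pair of round rods; it is 26 mm wide, narrower than a spacer, so fingers pass down on both sides of rail and spacer
- gauge (a point): the middle of the pinned rail, on the axis of a spacer lying in the V, 53 mm above the bench, 40 mm above the jig's base plate; axes as the jig's: x along the rail. The rail ends at x = +52 and -52 mm in end plates, 6 mm thick, 26 mm wide, tops 8 mm above this point. A spacer can be slid along x between them
- pin (a point): tip of one of the two fixed steel pins, 38 mm from the middle of the pinned rail at its +x end (the other is its mirror image at -x). Each is 8 mm thick, 14 mm long, level, points inward from its end plate. A blank end stops at the tip, spacer centre 10 mm from the rail's middle; a holed end goes over the pin up to the plate, spacer centre 24 mm from the middle
- spare (a point): the middle of the other V rail of the jig, alike but without pins, axes as the gauge's; a spare spacer lies here and stays
- spacer_a_center (a point): centre of one of two outwardly alike round aluminium spacers, 28 mm in diameter, 56 mm long, 65 to 115 g, lying level in a V rail; x along its length. One end is blank, the other has a central blind hole 14 mm wide, 24 mm deep: at the +x or the -x end, not known beforehand, opposite in the two spacers. Which spacer lies on the pinned rail varies
- spacer_b_center (a point): centre of one of two outwardly alike round aluminium spacers, 28 mm in diameter, 56 mm long, 65 to 115 g, lying level in a V rail; x along its length. One end is blank, the other has a central blind hole 14 mm wide, 24 mm deep: at the +x or the -x end, not known beforehand, opposite in the two spacers. Which spacer lies on the pinned rail varies
- ecu: engine control unit under repair, aluminium box 105 x 130 x 24 mm with a green board on top and two black connectors; a bystander, origin under its centre
- cleaner: bottle, 48 mm across, 110 mm tall; bystander, origin under its centre
- parts_box: open grey compartment box 90 x 130 x 30 mm; bystander, origin under its centre
- spool: solder spool standing on end, 44 mm across, 32 mm tall, stands near one end of the jig; bystander, origin under its centre
- flux: small jar, 40 mm across, 40 mm tall, stands near the other end of the jig; bystander, origin under its centre
- driver: screwdriver lying flat, 160 mm long; bystander, origin under its middle
There are look-alikes about, which are no part of the job. Leave any blue or purple look-alike of the part that bears spacer_b_center alone.

How it is judged:
By the outcome, as a careful person would: the job done as asked, in the order asked, and still so for the second after the job is handed in, while the arm keeps its last pose, push and grip.
It also fails if it takes over 45 s, if anything falls off the work surface, if the arm or the gripper's body presses on something with over 40 N, if the wrist force passes 120 N, or if a joint passes its speed limit or range.

### The arm

A 7-joint arm with a two-finger parallel gripper is mounted at the origin on the work surface. World frame = base frame: x ahead of the robot, y to its left, z up, the work surface at z = 0. Lengths are in m, angles in degrees, forces in N, time in s.
With the tool pointing down it reaches from about 0.4 to 0.9 m from the base axis. Payload 5.5 kg.
Tool frame: the origin (TCP) lies at the very end of the fingers, on their centre line; the grasp point (between the pads) lies 19 mm behind it; z points along the fingers, y is the line along which they close (so a half turn about z gives the same grasp; the last joint's range is limited). The gripper opens to 85 mm and grips with 20 to 120 N. Pads are 22 mm wide; open, the fingers measure 114 mm over their backs; the gripper's body (76 mm by 85 mm) begins 54 mm behind the grasp point. The pads swing forward as they close: fully open they stand 13 mm farther back than shut.
Start: joints at [-62.097, 28.699, -24.465, 88.831, 12.651, 65.22, -12.049], TCP at [0.144, 0.634, 0.198] pointing down, gripper open.
Joint ranges: [-164.97, 164.97], [-17.58, 116.51], [-87.97, 89.64], [11.32, 138.91], [-80.73, 260.73], [10.89, 115.49], [-147.41, 147.41]. Speed limits (degrees/s): [147.25, 147.25, 180, 180, 180, 180, 180].

### API

Orientations are given as [roll, pitch, yaw] about the fixed x, y, z axes, in that order (R = Rz(yaw) Ry(pitch) Rx(roll)).
In Python, from cell import env gives the robot as it stands.
- The arm moves only by the tool play_rows, never from a script. Its argument "targets" is a list that holds one entry, the list of rows, each a list of 7 numbers: the finger opening in m, from 0 to 0.0854, then the shift along the tool's x, y, z in m, then the turn, a rotation vector about the tool's x, y, z in degrees. A call has exactly 5 rows; each row shifts and turns the commanded pose from where the row before left it, along the tool's axes as they then stand; what a row does not reach is not made up. A row lasts 1/8 s, in which the tool goes at most 62.5 mm and 10.7 degrees, less where a joint would pass 70% of its speed; a pose out of reach is approached as far as the arm can. A call with a gripper value outside its range is refused whole. The fingers move at their own pace and stop on an object; the grip force is fixed at half the most. Time passes only in rows, so rows that do not move let the fingers close, or fill a call up. It gives the time, the measured TCP pose, the force, the opening and the grip force at its end, in the units of the state.
- env.get_state(): the state, without advancing time (a new reading comes with each control period).
- env.get_image(name): name is "scene" or "top" or "wrist"; returns the picture (400x640x3 uint8, blue, green, red); there is no depth.
- env.camera_info(name): a dict with "fx", "fy", "cx", "cy" (pixels), "position" and "rotation" of the camera in the world; the wrist camera has in their place "tool_from_camera" (4x4, takes a point from camera to tool coordinates, whose origin is the TCP and whose axes are the flange's). Camera axes: x right, y up, looking along -z (the intrinsics and any distortion apply to the point x, -y, -z); pixel columns grow to the right and rows downward; lengths in m; the calibration is good to about 2 mm. The wrist camera is an equidistant fisheye: a pixel r from the principal point sees the ray r / f radians off the axis. A picture is of the moment at which its call begins: read the wrist's pose just before it. camera_info takes no time and is no camera call.
- env.close_job(): hands the job in; it is judged then, once.
Trained networks look in the newest picture that a camera, given by its name, has taken for a name from the list of things; names that differ only in an ending like _2 or _b are one class to them, and where a whole thing is asked for, a point or a joint stands for the part that bears it (a point fixed in the world has none). Each returns a list of dicts, best first, with "conf" (0 to 1); they miss things now and then, are a little off and sometimes report something else, mostly with a low value. They report only what shows in the picture. A call takes as long as a camera call. They do not tell look-alikes from the thing itself.
- env.cut_out(camera, query): "region" (400x640 bool, what is visible of it) and "uv" ([column, row] in pixels, amid what is visible of it).
- env.tip_of(camera, query): "uv" ([column, row] in pixels: a listed point, or the origin of a listed thing).
The state is a dict: "clock": time; "joint_positions": joint angles; "joint_vel": joint speeds; "joint_torque": joint torques, N m; "ee_pos": TCP position; "orientation": TCP orientation; "force": force on the tool from outside, world axes, zero at the start; "wrist_torque": the same for the moment, N m; "finger_gap": opening from 0.0 (shut) to 1.0 (fully open); "grasp_force": force on a finger pad.
Only numpy, scipy, OpenCV 4.12 (cv2) and the standard library are available. Lean on these libraries where they do the work, as an engineer would, in place of code of your own. Each camera call takes 0.05 s, during which the arm holds its last target. There are 200 camera calls.

## Working session

There is one attempt and no reset: what is moved stays moved. The work goes in short steps, Python scripts to look and compute and a tool call to move; the robot and the scene stay as the last step left them, time stands still between calls to the robot, and variables do not carry over. Pictures are saved under pics/ and viewed, at most 10 in all, crops included, and the job is handed in when it is done.

Besides the shell and the picture viewer there is one more tool, called after "Call:" as a command line: name --argument value ..., lists and objects as JSON in quotes. play_rows: Moves the arm, as the interface text tells. Its arguments: {"type":"object","properties":{"targets":{"type":"array"}},"required":["targets"]}

```bash
mkdir -p pics; cat > h.py <<'E'
import numpy as np, cv2
from scipy.spatial.transform import Rotation as R
from cell import env
def ray(cam,uv):
    """world origin, direction for a pixel"""
    c=env.camera_info(cam); u=(uv[0]-c['cx'])/c['fx']; v=(uv[1]-c['cy'])/c['fy']
    if cam=='wrist':
        s=env.get_state(); T=np.array(c['tool_from_camera'])
        r=np.hypot(u,v); k=np.sin(r)/max(r,1e-9)
        d=np.array([u*k,-v*k,-np.cos(r)])
        Rt=R.from_euler('xyz',s['orientation'],degrees=True).as_matrix()
        return Rt@T[:3,3]+np.array(s['ee_pos']), Rt@T[:3,:3]@d
    return np.array(c['position']), np.array(c['rotation'])@np.array([u,-v,-1.])
def at_z(cam,uv,z):
    p,d=ray(cam,uv); return p+d*(z-p[2])/d[2]
E
python3 - <<'E'
from h import *
s=env.get_state(); print({k:s[k] for k in('clock','ee_pos','orientation','force','finger_gap')})
for c in('top','scene'):
    print(c,env.camera_info(c))
    cv2.imwrite(f'pics/{c}0.png',env.get_image(c))
    for q,z in(('jig',0),('gauge',.053),('pin',.053),('spare',.053),('spacer_a_center',.053),('spacer_b_center',.053),('spool',0),('flux',0),('ecu',0),('cleaner',0),('driver',0)):
        print(q,[(np.round(d['uv'],1).tolist(),round(d['conf'],2),at_z(c,d['uv'],z).round(3).tolist()) for d in env.tip_of(c,q)[:4]])
E
```

```text
{'clock': 0.0, 'ee_pos': array([0.14416066, 0.63305527, 0.19727125]), 'orientation': array([-1.79890572e+02, -2.61821867e-03,  1.67179080e+02]), 'force': array([-0.12751871,  0.76095822, -0.54302361]), 'finger_gap': 0.9978139180807412}
top {'fx': 457.2130053431997, 'fy': 457.2130053431997, 'cx': 321.8796982303734, 'cy': 197.20419599096252, 'position': array([0.40404121, 0.00435714, 1.32043011]), 'rotation': array([  6.61834288,  -0.45337165, -89.46305753])}Traceback (most recent call last):
  File "<stdin>", line 7, in <module>
  File "h.py", line 15, in at_z
    p,d=ray(cam,uv); return p+d*(z-p[2])/d[2]
                                         ~^^^
IndexError: invalid index to scalar variable.
```

View pics/top0.png

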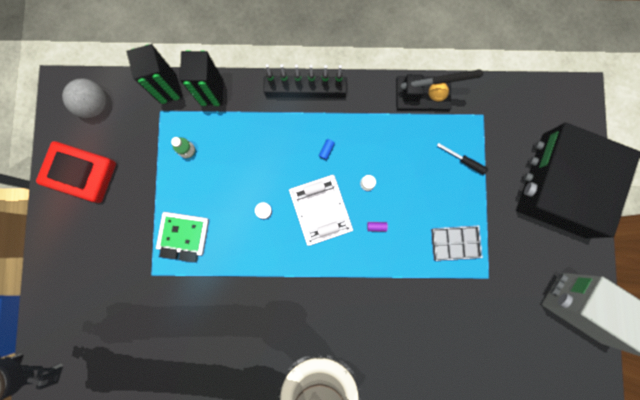

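The top picture shows the jig at about (321,210). Candidates for the part are the spacer on the near rail (~328,230), the spacer on the far rail (~315,187), a blue look-alike (327,149) and a purple one (377,227). The camera rotation is given as roll/pitch/yaw, so I'll fix the helper.

```bash
sed -i "s/np.array(c\['rotation'\])@/R.from_euler('xyz',c['rotation'],degrees=True).as_matrix()@/" h.py
python3 - <<'E'
from h import *
for c in('top','scene'):
    im=env.get_image(c)
    cv2.imwrite(f'pics/{c}1.png',im if c=='scene' else cv2.resize(im[130:280,230:430],None,fx=4,fy=4,interpolation=2))
    for q,z in(('jig',0),('gauge',.053),('pin',.053),('spare',.053),('spacer_a_center',.053),('spool',0),('flux',0)):
        print(c,q,[(np.round(d['uv'],1).tolist(),round(d['conf'],2),at_z(c,d['uv'],z).round(3).tolist()) for d in env.tip_of(c,q)[:4]])
print(env.camera_info('wrist'))
E
```

```text
top jig [([320.2, 208.1], 0.89, [0.525, -0.0, 0.0])]
top gauge [([326.7, 230.3], 0.67, [0.459, -0.018, 0.053])]
top pin [([316.1, 231.8], 0.82, [0.455, 0.011, 0.053])]
top spare [([313.1, 187.3], 0.76, [0.579, 0.021, 0.053]), ([184.8, 149.3], 0.3, [0.683, 0.383, 0.053])]
top spacer_a_center [([311.9, 186.8], 0.6, [0.58, 0.024, 0.053])]
top spool [([264.4, 213.2], 0.6, [0.509, 0.161, 0.0])]
top flux [([366.3, 183.3], 0.64, [0.6, -0.134, 0.0])]
scene jig [([307.8, 207.4], 0.71, [0.501, 0.009, 0.0])]
scene gauge [([294.7, 184.1], 0.79, [0.462, -0.014, 0.053])]
scene pin [([301.9, 180.5], 0.59, [0.45, 0.009, 0.053])]
scene spare [([322.2, 205.4], 0.74, [0.58, 0.025, 0.053]), ([260.1, 237.8], 0.61, [0.661, -0.144, 0.053])]
scene spacer_a_center [([317.3, 202.3], 0.56, [0.564, 0.018, 0.053])]
scene spool [([364.0, 197.7], 0.66, [0.503, 0.164, 0.0]), ([295.2, 183.6], 0.18, [0.374, 0.008, 0.0])]
scene flux [([261.7, 236.8], 0.68, [0.588, -0.13, 0.0])]
{'fx': 309.70691628693146, 'fy': 309.70691628693146, 'cx': 317.6366587944294, 'cy': 198.78251819866585, 'tool_from_camera': array([[ 4.57796717e-04,  9.48038296e-01,  3.18155906e-01,
         8.18292265e-02],
       [ 9.99999810e-01, -5.65592577e-04,  2.46441419e-04,
        -1.61237800e-03],
       [ 4.13582522e-04,  3.18155733e-01, -9.48038374e-01,
        -1.75549303e-01],
       [ 0.00000000e+00,  0.00000000e+00,  0.00000000e+00,
         1.00000000e+00]])}
```

View pics/top1.png

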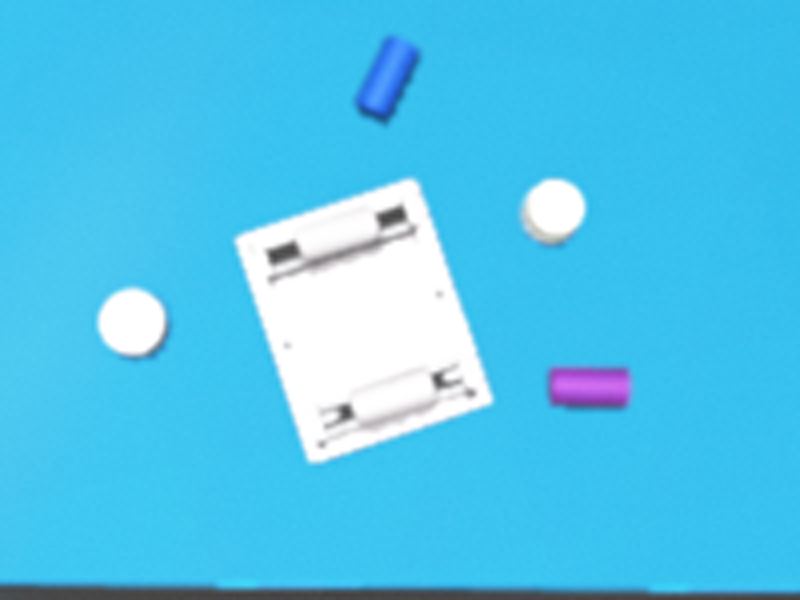

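View pics/scene1.png

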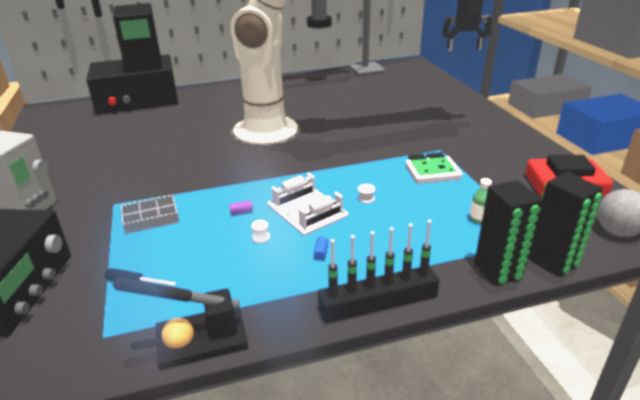

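The spacer wanted is the pale one on the near rail, at top crop (395,395), or (328,230) in the full image. The far-rail spacer at (315,187) is the spare, and the blue (327,149) and purple (377,227) ones are the look-alikes. I'll go above the near rail first, then take one close look.

```bash
cat >> h.py <<'E'
def plan(pos,rpy,n,frm=None,grip=.085):
    """print n equal rows from the present pose to the target (world)"""
    s=env.get_state(); p,o=frm or (s['ee_pos'],s['orientation'])
    p=np.array(p); A=R.from_euler('xyz',o,degrees=True); B=R.from_euler('xyz',rpy,degrees=True)
    rv=(A.inv()*B).as_rotvec()/n
    for i in range(n):
        d=(A*R.from_rotvec(rv*i)).inv().apply((np.array(pos)-p)/n)
        print([grip]+d.round(4).tolist()+np.degrees(rv).round(2).tolist())
E
python3 - <<'E'
from h import *
plan((.42,.32,.22),(180,0,147),6); print(); plan((.46,-.017,.18),(180,0,107),9,((.42,.32,.22),(180,0,147)))
E
```

```text
[0.085, -0.0564, -0.0408, -0.0036, 0.0, -0.0, 3.36]
[0.085, -0.0587, -0.0374, -0.0036, 0.0, -0.0, 3.36]
[0.085, -0.0608, -0.0339, -0.0036, 0.0, -0.0, 3.36]
[0.085, -0.0627, -0.0303, -0.0036, 0.0, -0.0, 3.36]
[0.085, -0.0644, -0.0266, -0.0036, 0.0, -0.0, 3.36]
[0.085, -0.0658, -0.0227, -0.0036, 0.0, -0.0, 3.36]

[0.085, -0.0241, -0.029, 0.0044, 0.0, -0.0, 4.44]
[0.085, -0.0263, -0.027, 0.0044, 0.0, -0.0, 4.44]
[0.085, -0.0283, -0.0249, 0.0044, 0.0, -0.0, 4.44]
[0.085, -0.0302, -0.0226, 0.0044, 0.0, -0.0, 4.44]
[0.085, -0.0318, -0.0202, 0.0044, 0.0, -0.0, 4.44]
[0.085, -0.0333, -0.0177, 0.0044, 0.0, -0.0, 4.44]
[0.085, -0.0346, -0.0151, 0.0044, 0.0, -0.0, 4.44]
[0.085, -0.0356, -0.0124, 0.0044, 0.0, -0.0, 4.44]
[0.085, -0.0365, -0.0096, 0.0044, 0.0, -0.0, 4.44]
```

Call:
play_rows --targets '[[[0.085,-0.039,-0.028,-0.003,0,0,2.5],[0.085,-0.041,-0.027,-0.003,0,0,2.5],[0.085,-0.042,-0.025,-0.003,0,0,2.5],[0.085,-0.043,-0.023,-0.003,0,0,2.5],[0.085,-0.044,-0.021,-0.003,0,0,2.5]]]'

```text
clock: 1.52
ee_pos: [0.3066, 0.4502, 0.2136]
orientation: [180.0, 0.0, 154.6]
force: [-0.2, 0.1, 0.1]
finger_gap: 1.0
grasp_force: 0.0
```

Call:
play_rows --targets '[[[0.085,-0.045,-0.019,-0.003,0,0,2.5],[0.085,-0.045,-0.018,-0.003,0,0,2.5],[0.085,-0.046,-0.016,-0.003,0,0,3],[0.085,-0.03,-0.024,0,0,0,4],[0.085,-0.03,-0.024,0,0,0,4]]]'

```text
clock: 2.15
ee_pos: [0.423, 0.2659, 0.2225]
orientation: [180.0, 0.0, 138.5]
force: [-0.1, 1.0, 0.3]
finger_gap: 0.997
grasp_force: 0.0
```

```bash
python3 - <<'E'
from h import *
plan((.46,-.017,.18),(180,0,107),10)
s=env.get_state();print(s['clock'],s['joint_positions'].round(1))
E
```

```text
[0.085, -0.0215, -0.0187, 0.0042, 0.0, -0.0, 3.15]
[0.085, -0.0225, -0.0175, 0.0042, 0.0, -0.0, 3.15]
[0.085, -0.0234, -0.0163, 0.0042, 0.0, -0.0, 3.15]
[0.085, -0.0243, -0.015, 0.0042, 0.0, -0.0, 3.15]
[0.085, -0.0251, -0.0136, 0.0042, 0.0, -0.0, 3.15]
[0.085, -0.0258, -0.0122, 0.0042, 0.0, -0.0, 3.15]
[0.085, -0.0264, -0.0108, 0.0042, 0.0, -0.0, 3.15]
[0.085, -0.027, -0.0093, 0.0042, 0.0, -0.0, 3.15]
[0.085, -0.0274, -0.0078, 0.0042, 0.0, -0.0, 3.15]
[0.085, -0.0278, -0.0063, 0.0042, 0.0, -0.0, 3.15]
2.15 [-25.9  10.4 -10.5 108.9   2.1  60.9  11.3]
```

Call:
play_rows --targets '[[[0.085,-0.0215,-0.0185,0.004,0,0,3.15],[0.085,-0.0225,-0.0175,0.004,0,0,3.15],[0.085,-0.0235,-0.0165,0.004,0,0,3.15],[0.085,-0.0245,-0.015,0.004,0,0,3.15],[0.085,-0.025,-0.0135,0.004,0,0,3.15]]]'

```text
clock: 2.78
ee_pos: [0.4415, 0.124, 0.202]
orientation: [180.0, 0.0, 122.7]
force: [0.5, -0.4, -0.0]
finger_gap: 1.002
grasp_force: 0.0
```

Call:
play_rows --targets '[[[0.085,-0.026,-0.012,0.004,0,0,3.15],[0.085,-0.0265,-0.011,0.004,0,0,3.15],[0.085,-0.027,-0.0095,0.004,0,0,3.15],[0.085,-0.0275,-0.008,0.004,0,0,3.15],[0.085,-0.028,-0.0065,0.004,0,0,3.15]]]'

```text
clock: 3.4
ee_pos: [0.4601, -0.0183, 0.182]
orientation: [180.0, 0.0, 107.0]
force: [0.3, -0.2, -0.9]
finger_gap: 0.994
grasp_force: 0.0
```

```bash
python3 - <<'E'
from h import *
s=env.get_state();print(s['clock'],s['joint_positions'].round(1),s['ee_pos'],s['orientation'])
cv2.imwrite('pics/w1.png',env.get_image('wrist'))
for q in('gauge','pin','spare','spacer_a_center'):
    print(q,[(np.round(d['uv'],1).tolist(),round(d['conf'],2),at_z('wrist',d['uv'],.053).round(4).tolist()) for d in env.tip_of('wrist',q)[:4]])
E
```

```text
3.4 [ -6.3   8.5   5.7 116.9  -1.   54.6  16.9] [ 0.46012768 -0.01827407  0.1820236 ] [1.79996481e+02 1.61847398e-03 1.06970909e+02]
gauge [([321.9, 177.9], 0.94, [0.463, -0.0195, 0.053])]
pin [([319.0, 144.3], 0.9, [0.4502, 0.0149, 0.053])]
spare [([433.6, 173.6], 0.84, [0.5748, 0.0247, 0.053])]
spacer_a_center [([430.3, 176.3], 0.71, [0.5724, 0.0219, 0.053]), ([374.6, 167.3], 0.67, [0.511, 0.012, 0.053])]
```

View pics/w1.png

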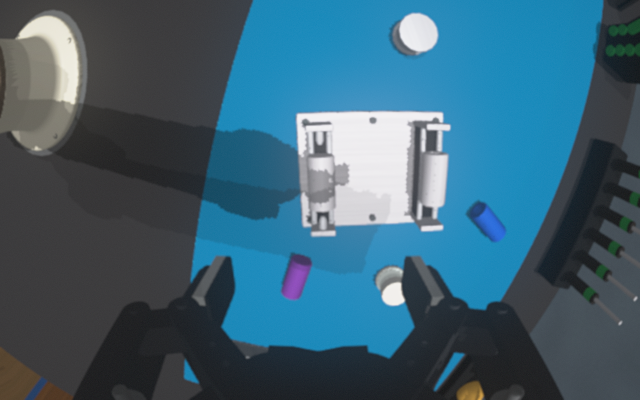

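The wrist picture shows the pinned rail as the column at x≈320, with end plates at about (319,127) and (323,231), and the spacer in its middle at about (320,180). The spare rail is at x≈433. The purple and blue look-alikes lie off the jig. Next I'll work out the rail's direction.

```bash
python3 - <<'E'
from h import *
w=lambda uv,z:at_z('wrist',uv,z)
for a,b,z in(((319,127),(323,231),.061),((433,126),(433,230),.061),((297,114),(302,230),.013),((442,112),(444,223),.013),((297,114),(442,112),.013)):
    A,B=w(a,z),w(b,z);d=A-B;print(A.round(4),B.round(4),((A+B)/2).round(4),np.linalg.norm(d).round(4),np.degrees(np.arctan2(d[1],d[0])).round(1))
im=cv2.imread('pics/w1.png'); cv2.imwrite('pics/w1c.png',cv2.resize(im[100:245,285:460],None,fx=4,fy=4,interpolation=2))
rs=env.cut_out('wrist','spacer_a_center')+env.cut_out('wrist','spacer_b_center')
for r in rs:
    v,u=np.nonzero(r['region']); print(r['conf'],r['uv'],u.min(),u.max(),v.min(),v.max(),w(r['uv'],.06).round(4))
E
```

```text
[0.4447 0.0344 0.061 ] [ 0.4808 -0.0674  0.061 ] [ 0.4627 -0.0165  0.061 ] 0.108 109.5
[0.5521 0.0722 0.061 ] [ 0.5971 -0.032   0.061 ] [0.5746 0.0201 0.061 ] 0.1135 113.4
[0.4187 0.0371 0.013 ] [ 0.4632 -0.0944  0.013 ] [ 0.441  -0.0286  0.013 ] 0.1388 108.7
[0.5759 0.0936 0.013 ] [ 0.634  -0.0337  0.013 ] [0.605 0.03  0.013] 0.14 114.5
[0.4187 0.0371 0.013 ] [0.5759 0.0936 0.013 ] [0.4973 0.0654 0.013 ] 0.1671 -160.2
0.71 [431.0, 176.8] 420 448 149 206 [0.5702 0.0234 0.06  ]
0.78 [487.8, 221.3] 470 505 201 241 [ 0.6624 -0.002   0.06  ]
0.75 [293.5, 277.1] 281 311 255 298 [ 0.4667 -0.1324  0.06  ]
0.63 [318.2, 184.6] 306 335 153 212 [ 0.4611 -0.0201  0.06  ]
```

View pics/w1c.png

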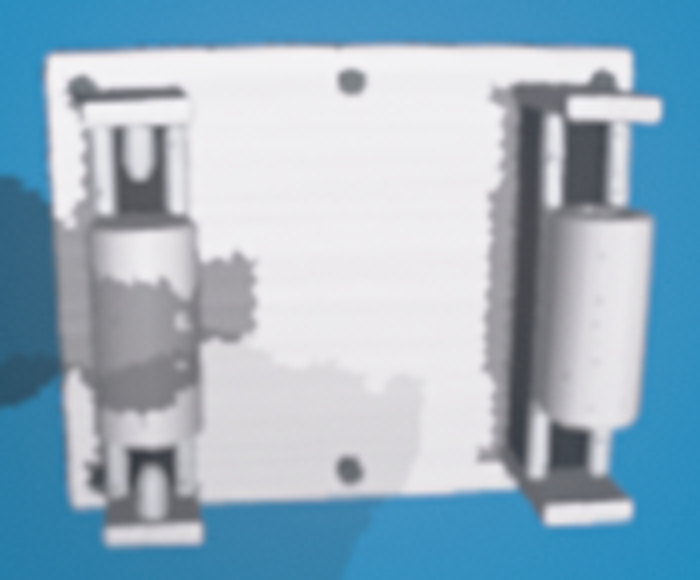

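Call:
play_rows --targets '[[[0.085,-0.002,0.0025,0.03,0,0,-2],[0.085,0,0,0.04,0,0,0],[0.085,0,0,0.04,0,0,0],[0.085,0,0,0.025,0,0,0],[0.085,0,0,0.013,0,0,0]]]'

```text
clock: 4.38
ee_pos: [0.4621, -0.0166, 0.0331]
orientation: [-179.9, -0.1, 109.3]
force: [-0.7, 0.4, 0.4]
finger_gap: 0.988
grasp_force: 0.0
```

Call:
play_rows --targets '[[[0.045,0,0,0,0,0,0],[0.035,0,0,0,0,0,0],[0.0,0,0,0,0,0,0],[0.0,0,0,0,0,0,0],[0.0,0,0,0,0,0,0]]]'

```text
clock: 5.0
ee_pos: [0.4632, -0.0175, 0.0347]
orientation: [180.0, 0.0, 109.2]
force: [-0.1, 0.4, 0.1]
finger_gap: 0.001
grasp_force: 0.0
```

```bash
python3 - <<'E'
from h import *
a=env.get_image('wrist'); b=cv2.resize(env.get_image('scene')[150:230,240:400],(800,400),interpolation=2)
cv2.imwrite('pics/w2.png',np.vstack([cv2.resize(a[80:400,120:520],None,fx=.75,fy=.75)[:,:300],np.zeros((0,300,3),np.uint8)]))
cv2.imwrite('pics/mix2.png',np.vstack([b,cv2.resize(a[100:300,160:480],(800,500))])[:900:1][:, :] if 0 else np.hstack([cv2.resize(b,(400,200))[:, :].repeat(1,0), cv2.resize(a[100:300,160:480],(400,200))]))
print(env.get_state())
E
```

```text
{'clock': 5.1, 'joint_positions': array([ -5.10970832,  22.61243261,   4.62542924, 122.81486346,
        -3.12952914,  34.66506163,  20.91409382]), 'joint_vel': array([ 0.05473152,  0.04206147,  0.00468185,  0.01712177, -0.07281297,
       -0.14753491, -0.02443332]), 'joint_torque': array([-1.16105370e-03, -4.26371777e+01,  1.27235446e+00, -1.80680215e+01,
        8.01520626e-03, -9.30206261e-04, -1.47648220e-04]), 'ee_pos': array([ 0.46294547, -0.01753775,  0.03444865]), 'orientation': array([1.79985996e+02, 1.90546440e-03, 1.09178167e+02]), 'force': array([-0.6837479 ,  0.07079301,  0.67050314]), 'wrist_torque': array([-0.00590231, -0.0102458 ,  0.0200262 ]), 'grasp_force': 0.0, 'finger_gap': 0.001525567990521306}
```

View pics/mix2.png

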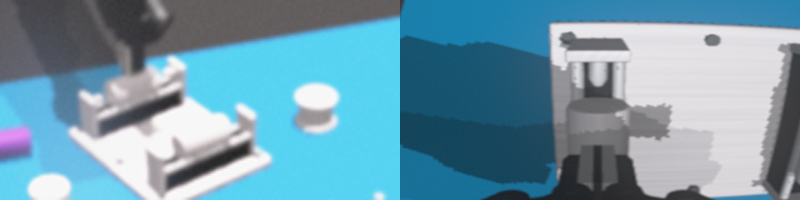

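```bash
python3 - <<'E'
from h import *
a=env.get_image('wrist')[100:400,220:420]; b=env.get_image('scene')[150:230,260:340]
cv2.imwrite('pics/mix3.png',np.hstack([cv2.resize(a,(400,600),interpolation=2),cv2.resize(b,(400,400),interpolation=2)[:600] if 0 else cv2.copyMakeBorder(cv2.resize(b,(400,400),interpolation=2),0,200,0,0,cv2.BORDER_CONSTANT)]))
c=env.camera_info('wrist');T=np.linalg.inv(c['tool_from_camera'])
for p in((0,0,0),(0,0,-.019),(0,.014,-.019),(.028,0,-.019)):
    q=T@np.r_[p,1];r=np.hypot(q[0],q[1]);t=np.arctan2(r,-q[2]);print(p,c['cx']+c['fx']*t*q[0]/r,c['cy']-c['fy']*t*q[1]/r)
E
```

```text
(0, 0, 0) 318.9714761689115 231.51773099358755
(0, 0, -0.019) 319.09430947406605 245.4540746085612
(0, 0.014, -0.019) 343.7583107745342 245.35741641346354
(0.028, 0, -0.019) 319.20882174239154 198.5660961310297
```

View pics/mix3.png

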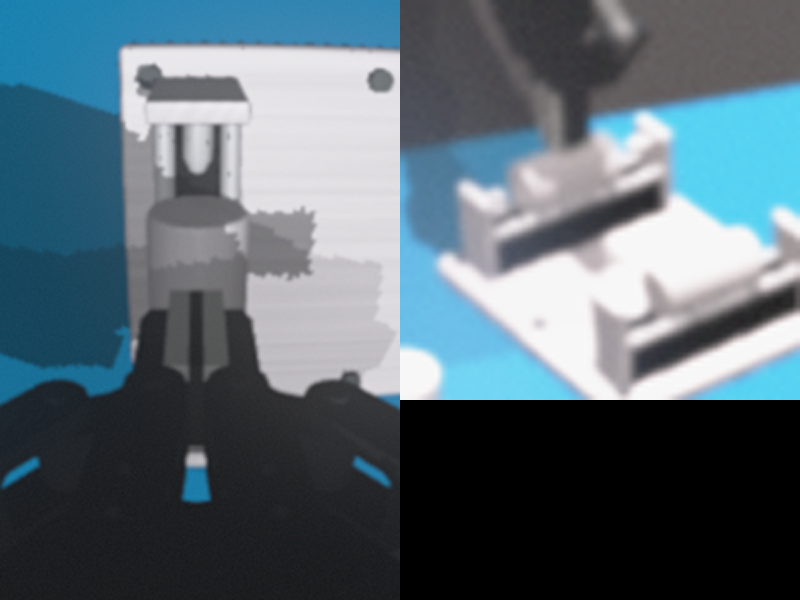

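```bash
python3 - <<'E'
from h import *
c=env.camera_info('wrist');T=np.linalg.inv(c['tool_from_camera'])
def pr(p):
    q=T@np.r_[p,1];r=np.hypot(q[0],q[1]);t=np.arctan2(r,-q[2]);return np.round([c['cx']+c['fx']*t*q[0]/r,c['cy']-c['fy']*t*q[1]/r])
for x in(-.011,0,.011):
  for z in(0,-.013,-.02,-.03,-.04,-.05):print(x,z,'open',pr((x,.0427,z)),'shut',pr((x,.008,z)))
s=env.get_state();Rt=R.from_euler('xyz',s['orientation'],degrees=True)
Rj=R.from_euler('z',109,degrees=True)
for n,p in dict(platetop_in=(.052,0,.008),pintip=(.038,0,.004),sp_rim_ifcentred=(.028,0,.014)).items():
    w=np.array([.4625,-.018,.053])+Rj.apply(p); print(n,pr(Rt.inv().apply(w-s['ee_pos'])))
E
```

```text
-0.011 0 open [385. 246.] shut [331. 247.]
-0.011 -0.013 open [389. 256.] shut [332. 257.]
-0.011 -0.02 open [391. 262.] shut [333. 263.]
-0.011 -0.03 open [395. 271.] shut [334. 272.]
-0.011 -0.04 open [399. 280.] shut [335. 282.]
-0.011 -0.05 open [404. 291.] shut [335. 293.]
0 0 open [386. 231.] shut [332. 232.]
0 -0.013 open [391. 240.] shut [333. 241.]
0 -0.02 open [393. 245.] shut [333. 246.]
0 -0.03 open [397. 254.] shut [334. 255.]
0 -0.04 open [402. 263.] shut [335. 264.]
0 -0.05 open [406. 273.] shut [336. 275.]
0.011 0 open [388. 215.] shut [332. 215.]
0.011 -0.013 open [392. 223.] shut [333. 223.]
0.011 -0.02 open [395. 228.] shut [334. 228.]
0.011 -0.03 open [399. 235.] shut [335. 236.]
0.011 -0.04 open [404. 244.] shut [336. 245.]
0.011 -0.05 open [409. 253.] shut [337. 255.]
platetop_in [319. 158.]
pintip [319. 183.]
sp_rim_ifcentred [318. 208.]
```

The closed fingertips sit at the level of the spacer's top, at image (317,245), where the stated tool geometry puts them at row 215–231. So the real tips are about 35–40 mm behind the reported TCP. I'll open and go lower in steps, watching the force.

Call:
play_rows --targets '[[[0.085,0,0,0,0,0,0],[0.085,0,0,0,0,0,0],[0.085,0,0,0,0,0,0],[0.085,0,0,0,0,0,0],[0.085,0,0,0.005,0,0,0]]]'

```text
clock: 5.82
ee_pos: [0.4633, -0.0175, 0.0294]
orientation: [179.9, 0.0, 109.2]
force: [0.1, 0.1, 0.5]
finger_gap: 0.997
grasp_force: 0.0
```

Call:
play_rows --targets '[[[0.085,0,0,0.005,0,0,0],[0.085,0,0,0.005,0,0,0],[0.085,0,0,0.005,0,0,0],[0.085,0,0,0,0,0,0],[0.085,0,0,0,0,0,0]]]'

```text
clock: 6.45
ee_pos: [0.4629, -0.0175, 0.0143]
orientation: [-180.0, -0.0, 109.2]
force: [-0.2, -0.7, -1.2]
finger_gap: 0.992
grasp_force: 0.0
```

```bash
python3 - <<'E'
from h import *
a=env.get_image('wrist')[60:360,170:470]; b=env.get_image('scene')[140:220,260:340]
cv2.imwrite('pics/mix4.png',np.hstack([cv2.resize(a,(400,400),interpolation=2),cv2.resize(b,(400,400),interpolation=2)]))
E
```

```text
(no output)
```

View pics/mix4.png

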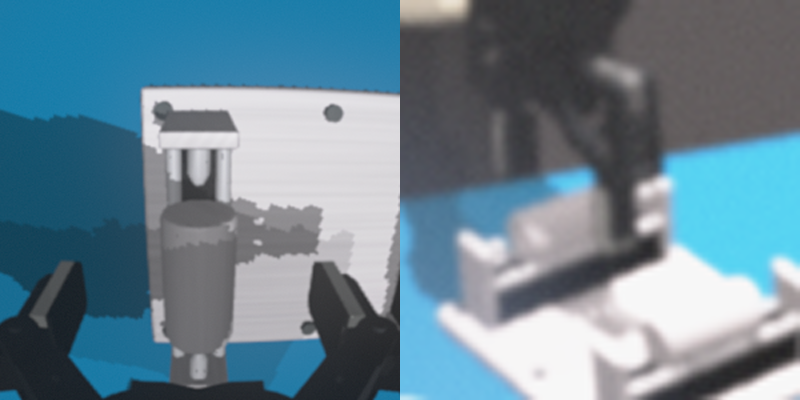

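The picture shows the open fingers straddling the rail at crop columns 72 and 320, with the spacer between them at column 200 and free air below. I'll lower a further 14 mm and close.

Call:
play_rows --targets '[[[0.085,0,0,0.005,0,0,0],[0.085,-0.002,0,0.005,0,0,0],[0.085,-0.002,0,0.004,0,0,0],[0.085,0,0,0,0,0,0],[0.04,0,0,0,0,0,0]]]'

```text
clock: 7.18
ee_pos: [0.4642, -0.0214, 0.0002]
orientation: [-180.0, -0.0, 109.2]
force: [-0.2, -0.2, 0.7]
finger_gap: 0.811
grasp_force: 0.0
```

Call:
play_rows --targets '[[[0.0,0,0,0,0,0,0],[0.0,0,0,0,0,0,0],[0.0,0,0,0,0,0,0],[0.0,0,0,0,0,0,0],[0.0,0,0,0,0,0,0]]]'

```text
clock: 7.8
ee_pos: [0.4648, -0.0212, 0.0006]
orientation: [179.9, 0.0, 109.2]
force: [0.5, 1.1, 4.9]
finger_gap: 0.306
grasp_force: 58.8
```

Grasped: the gap fits a 28 mm part and the grip is 59 N. I'll lift by 0.5 mm to ease friction and feel toward +x in small steps.

Call:
play_rows --targets '[[[0.0,0,0,-0.0005,0,0,0],[0.0,0.002,0,0,0,0,0],[0.0,0.002,0,0,0,0,0],[0.0,0.002,0,0,0,0,0],[0.0,0,0,0,0,0,0]]]'

```text
clock: 8.43
ee_pos: [0.4624, -0.0154, 0.0009]
orientation: [180.0, -0.0, 109.2]
force: [2.1, -0.7, 1.6]
finger_gap: 0.306
grasp_force: 58.9
```

Call:
play_rows --targets '[[[0.0,0.002,0,0,0,0,0],[0.0,0.001,0,0,0,0,0],[0.0,0.001,0,0,0,0,0],[0.0,0.001,0,0,0,0,0],[0.0,0,0,0,0,0,0]]]'

```text
clock: 9.05
ee_pos: [0.4609, -0.0111, 0.0009]
orientation: [180.0, 0.0, 109.2]
force: [2.9, -2.3, 2.8]
finger_gap: 0.302
grasp_force: 58.9
```

Call:
play_rows --targets '[[[0.0,0.001,0,0,0,0,0],[0.0,0.001,0,0,0,0,0],[0.0,0.001,0,0,0,0,0],[0.0,0.001,0,0,0,0,0],[0.0,0.001,0,0,0,0,0]]]'

```text
clock: 9.68
ee_pos: [0.4607, -0.0107, 0.0011]
orientation: [179.9, 0.3, 109.0]
force: [6.3, -15.4, -0.3]
finger_gap: 0.307
grasp_force: 58.9
```

Call:
play_rows --targets '[[[0.0,0.001,0,0,0,0,0],[0.0,0.001,0,0,0,0,0],[0.0,0.001,0,0,0,0,0],[0.0,0.001,0,0,0,0,0],[0.0,0,0,0,0,0,0]]]'

```text
clock: 10.3
ee_pos: [0.4605, -0.0104, 0.0013]
orientation: [179.8, 0.5, 108.8]
force: [8.2, -23.0, -1.8]
finger_gap: 0.304
grasp_force: 59.0
```

It stops at the +x pin tip with 24 N, so the +x end is blank. Now toward −x.

Call:
play_rows --targets '[[[0.0,-0.004,0,0,0,0,0],[0.0,-0.005,0,0,0,0,0],[0.0,-0.005,0,0,0,0,0],[0.0,-0.004,0,0,0,0,0],[0.0,-0.003,0,0,0,0,0]]]'

```text
clock: 10.92
ee_pos: [0.4646, -0.0215, 0.0008]
orientation: [180.0, -0.0, 109.2]
force: [1.3, 3.8, 4.2]
finger_gap: 0.305
grasp_force: 59.3
```

Call:
play_rows --targets '[[[0.0,-0.002,0,0,0,0,0],[0.0,-0.002,0,0,0,0,0],[0.0,-0.002,0,0,0,0,0],[0.0,-0.001,0,0,0,0,0],[0.0,-0.001,0,0,0,0,0]]]'

```text
clock: 11.55
ee_pos: [0.4672, -0.0296, 0.0008]
orientation: [180.0, -0.0, 109.2]
force: [3.1, 4.8, 4.0]
finger_gap: 0.309
grasp_force: 59.3
```

Call:
play_rows --targets '[[[0.0,-0.001,0,0,0,0,0],[0.0,-0.001,0,0,0,0,0],[0.0,-0.001,0,0,0,0,0],[0.0,-0.001,0,0,0,0,0],[0.0,-0.001,0,0,0,0,0]]]'

```text
clock: 12.18
ee_pos: [0.4689, -0.0342, 0.0009]
orientation: [180.0, -0.0, 109.2]
force: [2.3, 3.8, 3.9]
finger_gap: 0.307
grasp_force: 59.3
```

It has moved 25 mm from the +x stop, more than the 20 mm a blank end would allow, so the pin is entering the hole. I'll continue to the plate.

Call:
play_rows --targets '[[[0.0,-0.0015,0,0,0,0,0],[0.0,-0.0015,0,0,0,0,0],[0.0,-0.0015,0,0,0,0,0],[0.0,-0.0015,0,0,0,0,0],[0.0,-0.0015,0,0,0,0,0]]]'

```text
clock: 12.8
ee_pos: [0.4713, -0.0413, 0.0008]
orientation: [180.0, -0.0, 109.2]
force: [2.5, 3.8, 3.8]
finger_gap: 0.308
grasp_force: 59.3
```

Call:
play_rows --targets '[[[0.0,-0.001,0,0,0,0,0],[0.0,-0.001,0,0,0,0,0],[0.0,-0.001,0,0,0,0,0],[0.0,-0.001,0,0,0,0,0],[0.0,-0.001,0,0,0,0,0]]]'

```text
clock: 13.42
ee_pos: [0.472, -0.0434, 0.0008]
orientation: [-180.0, -0.2, 109.3]
force: [-1.0, 12.8, 9.2]
finger_gap: 0.306
grasp_force: 59.8
```

It stops against the end plate with 34.6 mm total travel (34 expected), so the pin is fully in and the hole is at the −x end. I'll back off to the middle and lift out.

Call:
play_rows --targets '[[[0.0,0.004,0,0,0,0,0],[0.0,0.006,0,0,0,0,0],[0.0,0.006,0,0,0,0,0],[0.0,0.006,0,0,0,0,0],[0.0,0.005,0,0,0,0,0]]]'

```text
clock: 14.05
ee_pos: [0.4642, -0.0207, 0.0009]
orientation: [180.0, 0.0, 109.2]
force: [5.0, -2.8, 4.1]
finger_gap: 0.305
grasp_force: 59.4
```

Call:
play_rows --targets '[[[0.0,0,0,0,0,0,0],[0.0,0,0,-0.01,0,0,0],[0.0,0,0,-0.02,0,0,0],[0.0,0,0,-0.04,0,0,0],[0.0,0,0,-0.05,0,0,0]]]'

```text
clock: 14.68
ee_pos: [0.4596, -0.0208, 0.12]
orientation: [-179.5, -0.2, 109.2]
force: [0.2, 0.2, -1.2]
finger_gap: 0.305
grasp_force: 59.7
```

Call:
play_rows --targets '[[[0.0,0,0.015,-0.05,0,0,0],[0.0,0,0.02,-0.05,0,0,0],[0.0,0,0.02,-0.05,0,0,0],[0.0,0,0.02,-0.05,0,0,0],[0.0,0,0.01,-0.05,0,0,0]]]'

```text
clock: 15.3
ee_pos: [0.5421, 0.0075, 0.3706]
orientation: [-179.7, -0.1, 109.2]
force: [1.0, -0.7, -1.0]
finger_gap: 0.306
grasp_force: 59.8
```

```bash
python3 - <<'E'
from h import *
s=env.get_state();print(s['clock'],s['joint_positions'].round(1),s['ee_pos'],s['orientation'])
R0=R.from_euler('xyz',s['orientation'],degrees=True); g=R0*R.from_euler('y',-90,degrees=True); print((-g.as_matrix()[:,0]).round(3))
plan((.58,-.16,.40),g.as_euler('xyz',degrees=True),12,grip=0.)
E
```

```text
15.3 [-8.3  9.1  5.4 91.1 -0.9 80.2 16.4] [0.54213905 0.00750249 0.37061914] [-1.79651370e+02 -1.10429090e-01  1.09213912e+02]
[0.006 0.    1.   ]
[0.0, -0.0142, -0.0016, -0.0025, -0.0, -7.5, -0.0]
[0.0, -0.0144, -0.0016, -0.0006, -0.0, -7.5, -0.0]
[0.0, -0.0144, -0.0016, 0.0013, -0.0, -7.5, -0.0]
[0.0, -0.0141, -0.0016, 0.0032, -0.0, -7.5, -0.0]
[0.0, -0.0135, -0.0016, 0.005, -0.0, -7.5, -0.0]
[0.0, -0.0128, -0.0016, 0.0067, -0.0, -7.5, -0.0]
[0.0, -0.0118, -0.0016, 0.0083, -0.0, -7.5, -0.0]
[0.0, -0.0106, -0.0016, 0.0098, -0.0, -7.5, -0.0]
[0.0, -0.0092, -0.0016, 0.0111, -0.0, -7.5, -0.0]
[0.0, -0.0077, -0.0016, 0.0122, -0.0, -7.5, -0.0]
[0.0, -0.0061, -0.0016, 0.0131, -0.0, -7.5, -0.0]
[0.0, -0.0043, -0.0016, 0.0138, -0.0, -7.5, -0.0]
```

Joint 6 is at 80°, so there is room for a sideways turn. I'll turn the tool 90° so that its −x end (the hole) points up.

Call:
play_rows --targets '[[[0.0,-0.014,-0.0015,-0.0025,0,-6,0],[0.0,-0.014,-0.0015,0,0,-6,0],[0.0,-0.014,-0.0015,0.001,0,-6,0],[0.0,-0.014,-0.0015,0.003,0,-6,0],[0.0,-0.0135,-0.0015,0.005,0,-6,0]]]'

```text
clock: 15.92
ee_pos: [0.558, -0.0629, 0.3778]
orientation: [-179.7, 30.2, 109.3]
force: [-0.3, -0.7, -1.5]
finger_gap: 0.308
grasp_force: 59.8
```

Call:
play_rows --targets '[[[0.0,-0.013,-0.0015,0.006,0,-6,0],[0.0,-0.012,-0.0015,0.007,0,-6,0],[0.0,-0.011,-0.0015,0.008,0,-6,0],[0.0,-0.01,-0.0015,0.009,0,-6,0],[0.0,-0.009,-0.0015,0.01,0,-6,0]]]'

```text
clock: 16.55
ee_pos: [0.5738, -0.13, 0.3852]
orientation: [-179.5, 60.3, 109.5]
force: [0.8, -0.5, -1.6]
finger_gap: 0.307
grasp_force: 59.8
```

```bash
python3 - <<'E'
from h import *
s=env.get_state();print(s['clock'],s['joint_positions'].round(1),s['ee_pos'],s['orientation'],s['finger_gap'])
R0=R.from_euler('xyz',s['orientation'],degrees=True);u=-R0.as_matrix()[:,0];print(u,R0.inv().apply(np.cross(u,[0,0,1])))
E
```

```text
16.55 [-26.9  12.4   1.6 111.3  61.3  78.6 -32.2] [ 0.57379197 -0.12999719  0.38520416] [-179.53126053   60.25070015  109.51644927] 0.3072121004984341
[ 0.16577121 -0.46769669  0.86820488] [ 1.71757234e-19 -4.96189289e-01  4.05943852e-03]
```

Call:
play_rows --targets '[[[0.0,-0.006,0,0.01,0,-6,0],[0.0,-0.004,0,0.01,0,-6,0],[0.0,-0.003,0,0.01,0,-6,0],[0.0,-0.002,0,0.01,0,-6,0],[0.0,0,0,0.005,0,-5.75,0.5]]]'

```text
clock: 17.18
ee_pos: [0.59, -0.1751, 0.3847]
orientation: [82.3, 89.7, 11.4]
force: [-0.5, -0.2, -0.1]
finger_gap: 0.307
grasp_force: 59.8
```

Call:
play_rows --targets '[[[0.0,0,0,0,0,0,0],[0.0,0,0,0,0,0,0],[0.0,0,0,0,0,0,0],[0.0,0,0,0,0,0,0],[0.0,0,0,0,0,0,0]]]'

```text
clock: 17.8
ee_pos: [0.5915, -0.1743, 0.3855]
orientation: [115.9, 89.4, 45.1]
force: [1.3, -0.6, -0.7]
finger_gap: 0.31
grasp_force: 59.8
```

```bash
python3 - <<'E'
from h import *
s=env.get_state();print(s['clock'],s['joint_positions'].round(1),s['joint_vel'].round(2),s['ee_pos'],s['finger_gap'],s['grasp_force'])
R0=R.from_euler('xyz',s['orientation'],degrees=True);u=-R0.as_matrix()[:,0];print(u.round(4),R0.inv().apply(np.cross(u,[0,0,1])).round(4))
a=env.get_image('wrist')[100:400,170:470]; b=env.get_image('scene')[60:220,220:380]
cv2.imwrite('pics/mix5.png',np.hstack([cv2.resize(a,(400,400),interpolation=2),cv2.resize(b,(400,400),interpolation=2)]))
E
```

```text
17.8 [-31.3  29.9   6.5 118.2  82.6  90.5 -58.4] [-0.08  0.4  -0.06  0.17 -0.03  0.03 -0.17] [ 0.59151289 -0.1743323   0.38549058] 0.3099248429652933 59.79224441573024
[-0.0079 -0.0079  0.9999] [-0.     -0.0049 -0.0101]
```

View pics/mix5.png

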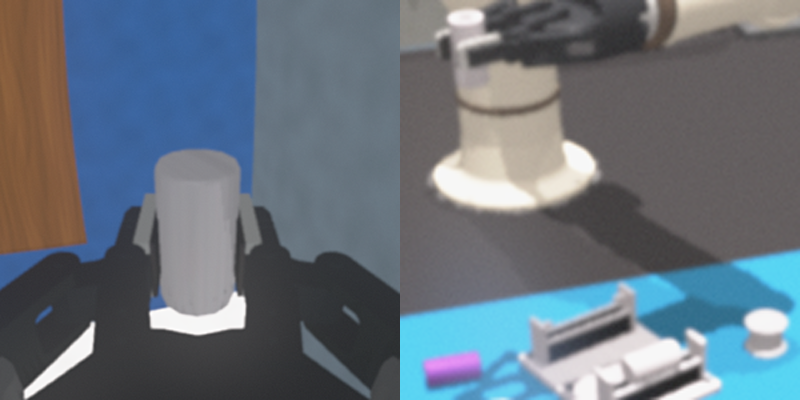

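The spacer stands upright in the gripper. Its blank end faces the wrist camera, which is now below, and the scene view shows the dark hole on top at crop (465,17). The spare is still on its rail. One quick check of tilt in the scene image, then hand in.

```bash
python3 - <<'E'
from h import *
im=env.get_image('scene')
c=env.camera_info('scene');M=R.from_euler('xyz',c['rotation'],degrees=True)
def pr(p):
    q=M.inv().apply(np.array(p)-c['position']);return np.array([c['cx']-c['fx']*q[0]/q[2],c['cy']+c['fy']*q[1]/q[2]])
p=env.get_state()['ee_pos'];print(pr(p).round(),'vertical predicts du/dv',(lambda d:d[0]/d[1])(pr(p-[0,0,.05])-pr(p)))
for r in env.cut_out('scene','spacer_b_center')[:5]:
    m=r['region'];v,u=np.nonzero(m)
    if abs(r['uv'][0]-pr(p)[0])<40 and r['uv'][1]<110:
        rows=range(v.min()+3,v.max()-2); L=[u[v==y].min() for y in rows];H=[u[v==y].max() for y in rows]
        print(r['conf'],r['uv'],v.min(),v.max(),np.polyfit(rows,L,1)[0],np.polyfit(rows,H,1)[0])
E
```

```text
[224.  85.] vertical predicts du/dv 0.12687669530617815Traceback (most recent call last):
  File "<stdin>", line 10, in <module>
    return umr_minimum(a, axis, None, out, keepdims, initial, where)
ValueError: zero-size array to reduction operation minimum which has no identity
```

The predicted lean for a vertical axis is 0.127. The left edge in the picture measures about 7/60 = 0.12, so the spacer is vertical.

```bash
python3 -c "
from h import *
print(env.close_job())"
```

```text
the job is handed in; nothing more can be done
None
```

The blind hole is at the spacer's −x end, where the pin went fully in; I handed the job in with the spacer held still, hole straight up, about 0.38 m above the bench, and the spare still on its rail.

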